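# Fit the counterbalance spring onto the strut in the vice

### The arm

A 6-joint arm with a two-finger parallel gripper is mounted at the origin on the work surface. World frame = base frame: x ahead of the robot, y to its left, z up, the work surface at z = 0. Lengths are in m, angles in rad, forces in N, time in s.
With the tool pointing down it reaches from about 0.325 to 0.775 m from the base axis. Payload 9.3 kg.
Tool frame: the origin (TCP) lies at the very end of the fingers, on their centre line; the grasp point (between the pads) lies 19 mm behind it (bot.hold_point_z is the distance from the TCP to the grasp point, in m); z points along the fingers, y is the line along which they close (so a half turn about z gives the same grasp; the last joint's range is limited). The gripper opens to 85 mm and grips with 20 to 120 N. Pads are 22 mm wide; open, the fingers measure 114 mm over their backs; the gripper's body (76 mm by 85 mm) begins 54 mm behind the grasp point. The pads swing forward as they close: fully open they stand 13 mm farther back than shut.
Start: joints at [-1.492, 0.259, 0.021, 1.334, 0, 1.418], TCP at [0.126, -0.535, 0.231] pointing down, gripper open.
Joint ranges: [-3.04, 3.04], [-0.91, 1.82], [-1.04, 1.36], [-1.92, 1.95], [-1.52, 1.45], [-3.14, 3.14]. Speed limits (rad/s): [2.22, 2.22, 2.79, 3.14, 3.14, 3.14].

### API

Orientations are given as [roll, pitch, yaw] about the fixed x, y, z axes, in that order (R = Rz(yaw) Ry(pitch) Rx(roll)).
In Python, from cell import bot gives the robot as it stands. The module is installed in compiled form; this text tells all that it offers.
- The arm moves only by the tool move_arm, never from a script. Its argument "motion" is one flat list of numbers, 7 for each row, row after row: the shift along the tool's x, y, z in mm, then the turn, a rotation vector about the tool's x, y, z in rad, then the opening, from 0 (shut) to 1 (fully open). A call has 1 to 8 rows; each row shifts and turns the commanded pose from where the row before left it, along the tool's axes as they then stand; what a row does not reach is not made up. A row lasts 1/12 s, in which the tool goes at most 41.7 mm and 7.16 degrees, less where a joint would pass 70% of its speed; a pose out of reach is approached as far as the arm can. A call is refused whole if a number of a shift passes 41.7 or a number of a turn 0.125, either way. A call with a gripper value outside its range is refused whole. The fingers move at their own pace and stop on an object; "squeeze" is the grip in N (left out, the last holds). Time passes only in rows, so rows that do not move let the fingers close. It gives the time, the measured TCP pose, the force, the opening and the grip force at its end, in the units of the state.
- bot.get_state(): the state, without advancing time (a new reading comes with each control period).
- bot.snapshot(name): name is "scene" or "top" or "wrist"; returns the picture (420x560x3 uint8, blue, green, red); there is no depth.
- bot.get_calibration(name): a dict with "fx", "fy", "cx", "cy" (pixels), "R" (3x3) and "t" (3): a world point X has camera coordinates R X + t. Camera axes: x right, y down, z forward; pixel columns grow to the right and rows downward; lengths in m; the calibration is good to about 2 mm. A picture is of the moment at which its call begins: read the wrist's pose just before it. get_calibration takes no time and is no camera call; for the wrist camera it gives the pose at the moment of the call.
- bot.job_done(): hands the job in; it is judged then, once.
The state is a dict: "t": time; "qpos": joint angles; "dq": joint speeds; "tau": joint torques, N m; "eef_pos": TCP position; "tool_rot": TCP orientation; "contact_force": force on the tool from outside, world axes, zero at the start; "ft_torque": the same for the moment, N m; "gripper_width": opening from 0.0 (shut) to 1.0 (fully open); "finger_force": force on a finger pad.
Only numpy, scipy, OpenCV 4.12 (cv2) and the standard library are available. Lean on these libraries where they do the work, as an engineer would, in place of code of your own. Each camera call takes 0.05 s, during which the arm holds its last target. There are 200 camera calls.

### The job

Take the tall coil spring and thread it over the flat eye of the strut that stands in the vice, down the rod until its bottom coil lies flat and fully home on the flange, then let go. Do it gently: never lean on the spring when it snags, but twist it until its turned-in wire end slips past the eye and then drops into the slot of the hub; do not drop it, and leave the other things on the board where they are.

Things in the scene. Friction and masses are not known exactly. Their poses are not given: they have to be found in the camera images.
- spring: tall compression spring of bare 3 mm steel wire, standing upright: outer diameter 38 mm, inner 32 mm, free length 76 mm, about 75 g. Origin: centre of its underside; z is its axis, up. At the very bottom the wire's end is turned straight inwards: this 3 mm thick tang reaches to 6 mm from the axis, on one side only; which side is not told and must be felt (or seen)
- spring_top (a point): centre of the top of the tall spring, on its axis, 76 mm above its underside. Grip the spring from outside, 12 to 25 mm below this; the upper half does not give, the lower half yields along the axis by about 1.4 N/mm, at most 16 mm. Its wire end and the printed hub stand about 15 N of push, not much more
- vise: small blue machine vice fixed on the board, 50 mm high at the jaws, 112 mm wide. Origin: on the board, under the strut's axis; it reaches 45 mm behind this and 135 mm ahead of it (along its x: the screw and its T-bar). It clamps the steel strut upright, at any turn about the strut's axis: the vice's pose does not tell it. The strut does not turn in the jaws
- rod_top (a point): centre of the top of the strut's flat eye, on the strut's axis, 92 mm above the seat; the axes are the vice's. The eye is 22 mm wide, 8 mm thick and 22 mm high, on an 8 mm rod. The spring's tang gets past it only on the side of either flat face, pointing within about 35 degrees of square to it; otherwise it lands on the eye's top
- seat (a point): centre of the upper face of the orange printed flange (46 mm across): the spring's underside lies here when home; the axes are the vice's. It bears a hub 26 mm across, 8 mm high, cut right across by one open slot 7 mm wide, in line with the eye's width (a quarter turn from its flat faces). The tang goes down only in the slot; on the hub the spring sits 8 mm too high
- short_spring: bystander: a shorter, fatter spring, 42 mm across, 34 mm high, standing; origin at the centre of its underside
- trunnion: bystander: an orange printed block 40 x 34 x 22 mm with two steel pins; origin at the centre of its underside
- screwdriver: bystander: a screwdriver 180 mm long lying along its x; origin at the middle of its underside

How it is judged:
By the outcome, as a careful person would: the job done as asked, in the order asked, and still so for the second after the job is handed in, with the robot touching nothing.
It also fails if it takes over 64 s, if anything falls off the work surface, if the arm or the gripper's body presses on something with over 40 N, if the wrist force passes 120 N, or if a joint passes its speed limit or range.

## Working session

There is one attempt and no reset: what is moved stays moved. The work goes in short steps, Python scripts to look and compute and a tool call to move; the robot and the scene stay as the last step left them, time stands still between calls to the robot, and variables do not carry over. Pictures are saved under pics/ and viewed, at most 10 in all, crops included, and the job is handed in when it is done.

Besides the shell and the picture viewer there is one more tool, called after "Emit:" by a JSON object that holds its "op" and its "data", one argument or row to a line. move_arm: Moves the arm, as the interface text tells. Its arguments: {"type":"object","properties":{"motion":{"type":"array","items":{"type":"number"}},"squeeze":{"type":"number"}},"required":["motion"]}

```bash
mkdir -p pics; cat > h.py <<'E'
import numpy as np, cv2
from cell import bot
def snap(n,f):
    c=bot.get_calibration(n); im=bot.snapshot(n); cv2.imwrite(f'pics/{f}.png',im); return im,c
def ray(c,u,v):
    R=np.array(c['R']);t=np.array(c['t'])
    d=R.T@np.array([(u-c['cx'])/c['fx'],(v-c['cy'])/c['fy'],1]);return -R.T@t,d
def at_z(c,u,v,z):
    o,d=ray(c,u,v);return o+d*(z-o[2])/d[2]
def proj(c,X):
    p=np.array(c['R'])@np.array(X)+np.array(c['t']);return [c['fx']*p[0]/p[2]+c['cx'],c['fy']*p[1]/p[2]+c['cy']]
E
python3 - <<'E'
from h import *
a,c=snap('scene','s0');b,d=snap('top','t0')
cv2.imwrite('pics/both0.png',cv2.resize(np.vstack([a,b]),None,fx=.714,fy=.714))
for x in(c,d):print(x['fx'],-np.array(x['R']).T@x['t'])
print(bot.get_state())
E
```

```text
540.3141230596091 [1.27293033 0.4796603  1.12395785]
402.6889367832981 [0.37820939 0.0090015  1.09861696]
{'t': 0.1, 'qpos': array([-1.49162285e+00,  2.59123878e-01,  2.08338920e-02,  1.33372109e+00,
       -2.07044957e-06,  1.41820047e+00]), 'dq': array([-6.24395062e-04, -2.25078123e-04,  3.50617004e-03,  1.71869129e-03,
        1.62218477e-04, -8.81310429e-05]), 'tau': array([ 3.98471399e-03, -5.56696486e+01,  3.45068121e+01,  1.16113632e-02,
       -1.11668915e-04, -3.32082564e-06]), 'eef_pos': array([ 0.12631098, -0.53502959,  0.23073168]), 'tool_rot': array([-3.14039171e+00, -1.82600408e-04,  2.31769226e-01]), 'contact_force': array([0.02011311, 0.25615147, 0.03519144]), 'ft_torque': array([ 0.01171935,  0.00296322, -0.0106675 ]), 'finger_force': 0.0, 'gripper_width': 1.0058492711112998}
```

View pics/s0.png

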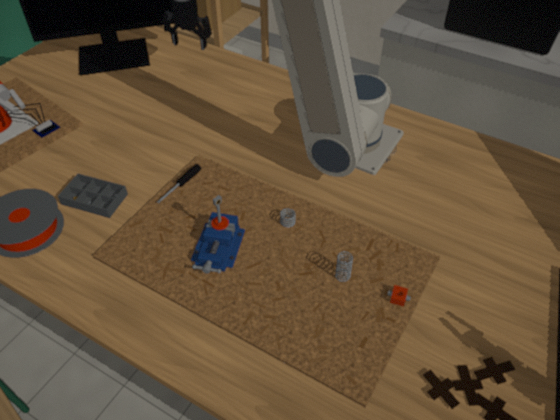

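View pics/t0.png

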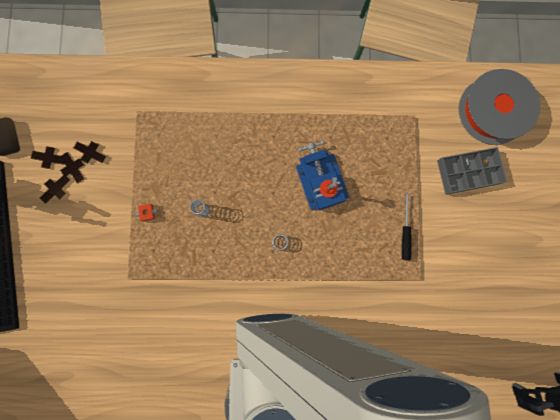

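The scene picture shows the tall spring at about (343,265) and the strut at (219,205). In the top view the spring is at (199,208), the flange at (329,188) and the short spring at (281,243). I'll take crops to measure from.

```bash
python3 - <<'E'
from h import *
a=cv2.imread('pics/s0.png');b=cv2.imread('pics/t0.png')
f=lambda i,x,y,w,h:cv2.resize(i[y:y+h,x:x+w],(400,300),interpolation=cv2.INTER_CUBIC)
cv2.imwrite('pics/c1.png',np.vstack([np.hstack([f(b,180,180,80,60),f(b,290,155,80,60)]),np.hstack([f(a,300,235,80,60),f(a,180,190,80,60)])]))
c=bot.get_calibration('top')
print(at_z(c,199,208,.07),at_z(c,329,188,.06),at_z(c,281,243,.03),at_z(c,145,212,.02))
E
```

```text
[0.50270681 0.19709628 0.07      ] [ 0.55987054 -0.13872059  0.06      ] [ 0.41626572 -0.01431596  0.03      ] [0.49668785 0.34939499 0.02      ]
```

View pics/c1.png

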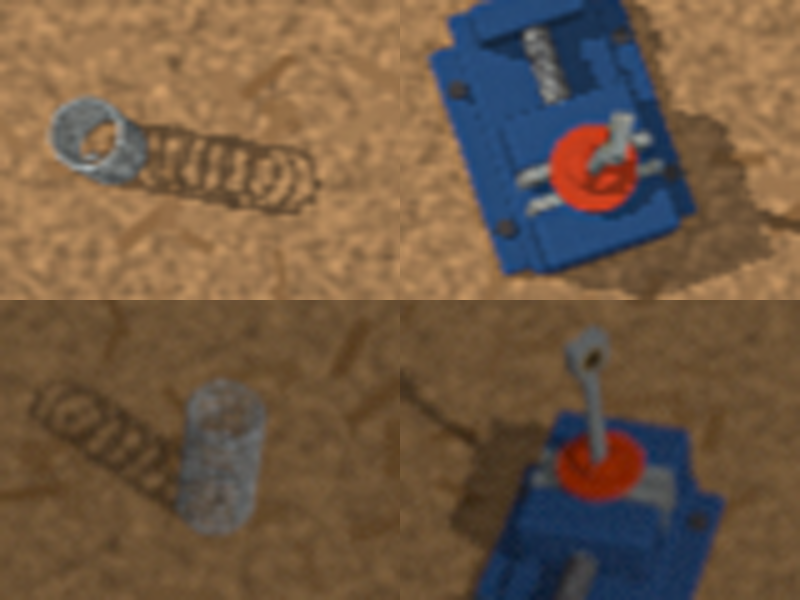

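The crops show the spring top at about (197.6,206.4) in the top view, the flange at (328.8,188.6) and the eye at about (334.2,180.4). In the scene view the eye is at (218,198) and the flange at (220,222.6). Next I'll triangulate and get the wrist camera's mount.

```bash
cat >> h.py <<'E'
def tri(obs):
    A=np.zeros((3,3));b=np.zeros(3)
    for c,u,v in obs:
        o,d=ray(c,u,v);d=d/np.linalg.norm(d);P=np.eye(3)-np.outer(d,d);A+=P;b+=P@o
    X=np.linalg.solve(A,b);return X,[np.subtract(proj(c,X),(u,v)).round(1) for c,u,v in obs]
E
python3 - <<'E'
from h import *
from scipy.spatial.transform import Rotation as Ro
s=bot.get_calibration('scene');t=bot.get_calibration('top');w=bot.get_calibration('wrist')
print('spring',at_z(t,197.6,206.4,.076),at_z(s,345.3,256,.076) ,at_z(s,343.5,279,.0))
print('eye ctr',tri([(t,334.2,180.4),(s,218,200.5)]))
print('flange',tri([(t,328.8,188.6),(s,220,222.8)]))
st=bot.get_state();Rt=Ro.from_euler('xyz',st['tool_rot']).as_matrix()
cp=-np.array(w['R']).T@w['t']
print('cam in tool',Rt.T@(cp-st['eef_pos']),(Rt.T@np.array(w['R']).T).round(3),w['fx'])
E
```

```text
spring [0.50605161 0.1996758  0.076     ] [0.49076006 0.19669266 0.076     ] [0.50263595 0.20471074 0.        ]
eye ctr (array([ 0.55872987, -0.13294095,  0.15910482]), [array([-1.8,  0.9]), array([-1.9, -0.4])])
flange (array([ 0.55548642, -0.13490029,  0.07050002]), [array([-0.7,  0.4]), array([-0.8, -0.1])])
cam in tool [ 0.08097002  0.00062435 -0.14352655] [[-0.    -0.95  -0.313]
 [ 1.    -0.     0.001]
 [-0.001 -0.313  0.95 ]] 337.8851799715219
```

Emit:
{"op": "move_arm", "data": {
  "motion": [31, -21, 0, 0, 0, 0, 1, 31, -21, 0, 0, 0, 0, 1, 31, -21, 0, 0, 0, 0, 1, 31, -21, 0, 0, 0, 0, 1, 31, -21, 0, 0, 0, 0, 1, 31, -21, 0, 0, 0, 0, 1, 31, -21, 0, 0, 0, 0, 1, 31, -21, 0, 0, 0, 0, 1]
}}

```text
t: 0.77
eef_pos: [0.3299, -0.3132, 0.2312]
tool_rot: [-3.141, 0.0, 0.232]
contact_force: [1.3, -1.4, -0.7]
gripper_width: 1.002
finger_force: 0.0
```

Emit:
{"op": "move_arm", "data": {
  "motion": [31, -21, 3, 0, 0, 0, 1, 31, -21, 3, 0, 0, 0, 1, 31, -21, 3, 0, 0, 0, 1, 31, -21, 3, 0, 0, 0, 1, 31, -21, 3, 0, 0, 0, 1, 27, -19, 3, 0, 0, 0, 1, 0, 0, 0, 0, 0, 0, 1, 0, 0, 0, 0, 0, 0, 1]
}}

```text
t: 1.43
eef_pos: [0.4783, -0.1508, 0.2126]
tool_rot: [-3.141, 0.001, 0.235]
contact_force: [-0.5, -0.3, -0.1]
gripper_width: 1.001
finger_force: 0.0
```

```bash
python3 - <<'E'
from h import *
print(bot.get_state()['eef_pos'],bot.get_state()['tool_rot'],bot.get_state()['qpos'])
w,c=snap('wrist','w1');np.save('w1c.npy',c,allow_pickle=True)
print(proj(c,[.557,-.134,.16]),proj(c,[.557,-.134,.07]))
cv2.imwrite('pics/w1b.png',w)
E
```

```text
[ 0.47833036 -0.15077075  0.21261186] [-3.14073954e+00  1.09113409e-03  2.35300682e-01] [-4.72779853e-01  1.83483776e-01 -1.25897392e-01  1.26279884e+00
 -6.16115135e-05  2.43351263e+00]
[np.float64(277.2456727372295), np.float64(95.61010673593964)] [np.float64(276.5069033894628), np.float64(95.19229899593839)]
```

View pics/w1.png

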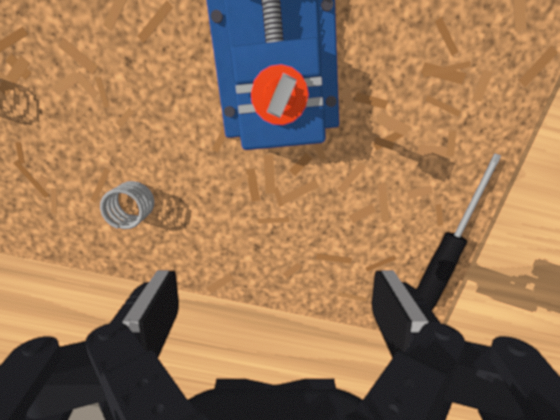

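The wrist view looks almost straight down the strut: flange centred at about (280,95), with the eye as a grey bar about 15 degrees off vertical at (281,95). I'll segment both.

```bash
python3 - <<'E'
from h import *
w=cv2.imread('pics/w1.png').astype(int);c=np.load('w1c.npy',allow_pickle=True).item()
B,G,R=w[...,0],w[...,1],w[...,2]
roi=np.zeros(B.shape,bool);roi[55:135,240:320]=1
red=roi&(R-B>100)&(R-G>80)
pts=np.argwhere(red)[:,::-1].astype(np.int32)
h=cv2.convexHull(pts.reshape(-1,1,2));e=cv2.fitEllipse(h);print('flange',e)
print('z from size', .0)
cp=-np.array(c['R']).T@c['t'];print('cam',cp)
m=np.zeros(B.shape,np.uint8);cv2.fillConvexPoly(m,h,1)
gray=(m>0)&(abs(R-B)<45)&(R>60)
n,l,s,ce=cv2.connectedComponentsWithStats(gray.astype(np.uint8));k=1+s[1:,4].argmax()
p=np.argwhere(l==k)[:,::-1].astype(np.float32);r=cv2.minAreaRect(p);bx=cv2.boxPoints(r);print('eye',r,bx)
for z in(.06,.065,.07):
    # radius of flange at z
    el=[at_z(c,*q[0],z) for q in h]; el=np.array(el)[:,:2].astype(np.float32)
    print(z,cv2.minEnclosingCircle(el),cv2.fitEllipse(el))
for z in(.155,.16,.165):
    el=np.array([at_z(c,*q,z)[:2] for q in bx],np.float32);print(z,cv2.minAreaRect(el),el.mean(0),np.degrees(np.arctan2(*(el[1]-el[0])[::-1])),np.degrees(np.arctan2(*(el[2]-el[1])[::-1])),np.linalg.norm(el[1]-el[0]),np.linalg.norm(el[2]-el[1]))
cv2.imwrite('pics/e1.png',cv2.resize(w[55:135,240:320].astype(np.uint8),(560,560),interpolation=cv2.INTER_CUBIC))
E
```

```text
flange ((279.0342712402344, 94.3142318725586), (56.37162780761719, 59.22234344482422), 3.9961371421813965)
z from size 0.0
cam [ 0.5573749  -0.13257738  0.35604457]
eye ((281.48272705078125, 95.2069091796875), (14.9689359664917, 40.96761703491211), 23.198589324951172) [[266.53445  111.08623 ]
 [282.6724    73.431046]
 [296.431     79.32759 ]
 [280.29306  116.98277 ]]
0.06 ((0.557576596736908, -0.13610562682151794), 0.023723550140857697) ((0.5575571060180664, -0.13607202470302582), (0.04677923768758774, 0.04694731533527374), 39.26511001586914)
0.065 ((0.5575731992721558, -0.13604603707790375), 0.02332456223666668) ((0.5575540065765381, -0.136013001203537), (0.04598917067050934, 0.04615440219640732), 39.26374435424805)
0.07 ((0.5575698614120483, -0.13598637282848358), 0.02292555570602417) ((0.5575509667396545, -0.13595397770404816), (0.045199085026979446, 0.04536149278283119), 39.25971984863281)
0.155 ((0.5576152801513672, -0.13622842729091644), (0.00855690985918045, 0.022368639707565308), 79.8541259765625) [ 0.55757654 -0.13629237] -10.869585 -98.25336 0.022096884 0.008282328
0.16 ((0.5576093196868896, -0.13613760471343994), (0.008344097062945366, 0.021812301129102707), 79.85411834716797) [ 0.55757153 -0.13619997] -10.869582 -98.253395 0.021547303 0.008076347
0.165 ((0.5576033592224121, -0.13604682683944702), (0.008131273090839386, 0.021256068721413612), 79.85413360595703) [ 0.5575665  -0.13610758] -10.869518 -98.253426 0.020997839 0.007870367
```

View pics/e1.png

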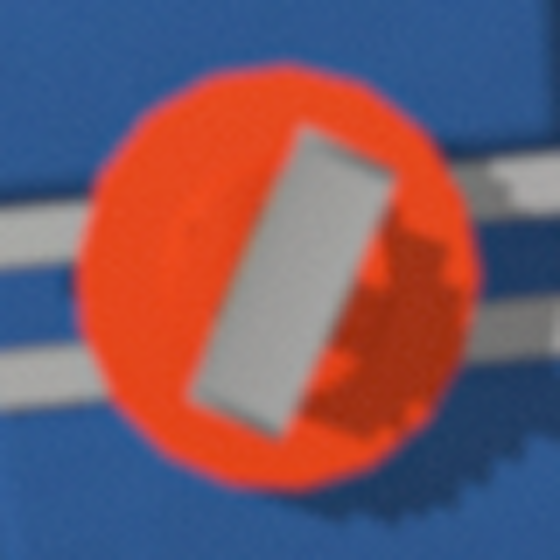

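The axis is at (0.5576,-0.1361), seat z is about 0.065, and the eye's width lies at -10° in the world. Eye and flange agree within 0.3 mm. Next, over the spring.

Emit:
{"op": "move_arm", "data": {
  "motion": [2.8, -37, 6, 0, 0, 0, 1, 2.8, -37, 6, 0, 0, 0, 1, 2.8, -37, 6, 0, 0, 0, 1, 2.8, -37, 6, 0, 0, 0, 1, 2.8, -37, 6, 0, 0, 0, 1, 2.8, -37, 6, 0, 0, 0, 1, 2.8, -37, 6, 0, 0, 0, 1, 2.8, -37, 6, 0, 0, 0, 1]
}}

```text
t: 2.15
eef_pos: [0.431, 0.1412, 0.1654]
tool_rot: [3.141, -0.001, 0.229]
contact_force: [2.2, 1.1, 0.0]
gripper_width: 1.002
finger_force: 0.0
```

Emit:
{"op": "move_arm", "data": {
  "motion": [2.5, -39, 12, 0, 0, 0, 1, 0, 0, 0, 0, 0, 0, 1, 0, 0, 0, 0, 0, 0, 1, 0, 0, 0, 0, 0, 0, 1]
}}

```text
t: 2.48
eef_pos: [0.4252, 0.1785, 0.1534]
tool_rot: [3.141, 0.0, 0.231]
contact_force: [-0.5, -0.0, -0.9]
gripper_width: 0.997
finger_force: 0.0
```

```bash
python3 - <<'E'
from h import *
s=bot.get_state();print(s['eef_pos'],s['tool_rot'],s['qpos'])
w,c=snap('wrist','w2');np.save('w2c.npy',c,allow_pickle=True)
u,v=map(int,proj(c,[.502,.2,.04]));print(u,v)
y=max(v-70,0);cv2.imwrite('pics/e2.png',cv2.resize(w[y:y+140,u-70:u+70],(560,560),interpolation=cv2.INTER_CUBIC));print('crop org',u-70,y)
E
```

```text
[0.42515292 0.17852276 0.15344035] [3.14113888e+00 4.27157691e-05 2.31338594e-01] [ 2.15531781e-01  1.47173834e-01 -3.27567855e-01  1.09609018e+00
 -4.54391489e-04  3.12578584e+00]
269 96
crop org 199 26
```

View pics/e2.png

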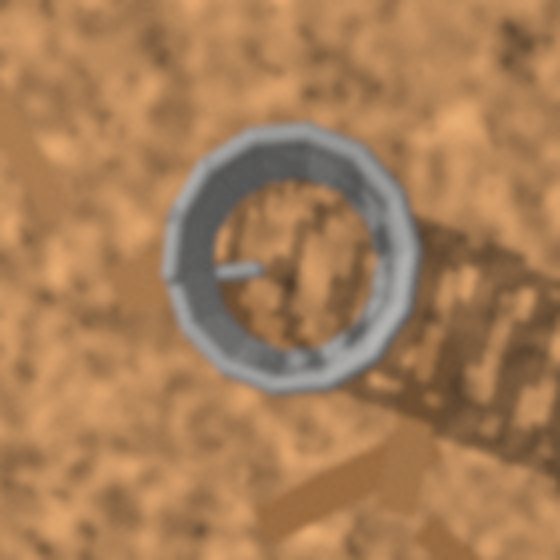

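The spring's top ring is centred at crop (291,257), full pixel (271.8,90.4). The tang shows at the left, from (217,272) to its tip at (262,268). The bore is centred at about (297,265).

```bash
python3 - <<'E'
from h import *
c=np.load('w2c.npy',allow_pickle=True).item()
f=lambda u,v,z:at_z(c,199+u/4,26+v/4,z)
T=f(291,257.5,.0745);print('top',T,'diam',np.linalg.norm(f(418,257,.0745)-f(164,257,.0745)),np.linalg.norm(f(291,124,.0745)-f(291,391,.0745)))
bot_=f(297,265,.002);print('bot',bot_)
a,b=f(217,272,.0015),f(262,268,.0015)
print(a,b,np.linalg.norm((a+0-T)[:2]),np.linalg.norm((b-T)[:2]),[np.degrees(np.arctan2(*(q[1],q[0]))) for q in (a-T,b-T,a-b,a-bot_)])
E
```

```text
top [0.5062049  0.19877952 0.0745    ] diam 0.0395606030285175 0.03938847168978984
bot [0.50574683 0.19795924 0.002     ]
[0.50060496 0.2138083  0.0015    ] [0.5035127  0.20489148 0.0015    ] 0.016038196887888035 0.006678622453647014 [np.float64(110.43611153304663), np.float64(113.77259047279237), np.float64(108.0609133475468), np.float64(107.97448406602382)]
```

Tang tip is 6.7 mm off axis (6 given) and its root 16 mm, so the tang points to 109° in the world. Plan: grip at tool yaw 60°, turn -29° for the eye, then +90° for the slot. That stays in joint 6's range.

Emit:
{"op": "move_arm", "data": {
  "motion": [27.9, -0.4, 0, 0, 0, 0, 1, 27.9, -0.4, 0, 0, 0, 0, 1, 27.8, -0.4, 0, 0, 0, 0, 1, 0, 0, 0, 0, 0, -0.1165, 1, 0, 0, 0, 0, 0, -0.1165, 1, 0, 0, 0, 0, 0, -0.1165, 1, 0, 0, 0, 0, 0, -0.1165, 1, 0, 0, 0, 0, 0, -0.1165, 1]
}}

```text
t: 3.2
eef_pos: [0.507, 0.1975, 0.1536]
tool_rot: [3.141, -0.0, 0.817]
contact_force: [0.7, 0.5, -0.9]
gripper_width: 1.002
finger_force: 0.0
```

Emit:
{"op": "move_arm", "data": {
  "motion": [0, 0, 20, 0, 0, -0.1165, 1, 0, 0, 20, 0, 0, -0.1165, 1, 0, 0, 0, 0, 0, 0, 1, 0, 0, 0, 0, 0, 0, 1, 0, 0, 0, 0, 0, 0, 1]
}}

```text
t: 3.62
eef_pos: [0.507, 0.1988, 0.1144]
tool_rot: [3.141, -0.001, 1.042]
contact_force: [0.1, 0.2, 0.8]
gripper_width: 1.0
finger_force: 0.0
```

```bash
python3 - <<'E'
from h import *
s=bot.get_state();print(s['eef_pos'],s['tool_rot'],s['qpos'],s['contact_force'],bot.hold_point_z)
y=s['tool_rot'][2];d=np.array([.5062,.1988])-s['eef_pos'][:2];print('dx,dy tool',d@[np.cos(y),np.sin(y)],d@[np.sin(y),-np.cos(y)])
E
```

```text
[0.50696326 0.19875251 0.11438454] [ 3.14082348e+00 -6.15876473e-04  1.04154957e+00] [ 2.19533589e-01  3.09198746e-01 -2.14057935e-01  1.04655695e+00
 -7.24730460e-05  2.31957687e+00] [0.11900379 0.2183716  0.76901826] 0.0187
dx,dy tool -0.00034436512062220825 -0.0006828129869426971
```

Emit:
{"op": "move_arm", "data": {
  "motion": [-0.3, -0.7, 17, 0, 0, 0, 1, 0, 0, 17, 0, 0, 0, 1, 0, 0, 17, 0, 0, 0, 1, 0, 0, 14, 0, 0, 0, 1, 0, 0, 9, 0, 0, 0, 1, 0, 0, 3.4, 0, 0, 0, 1, 0, 0, 0, 0, 0, 0, 0.7, 0, 0, 0, 0, 0, 0, 0.55],
  "squeeze": 35
}}

```text
t: 4.28
eef_pos: [0.506, 0.1999, 0.0368]
tool_rot: [3.141, -0.001, 1.046]
contact_force: [-0.2, 0.2, -0.4]
gripper_width: 0.748
finger_force: 0.0
```

Emit:
{"op": "move_arm", "data": {
  "motion": [0, 0, 0, 0, 0, 0, 0.4, 0, 0, 0, 0, 0, 0, 0.3, 0, 0, 0, 0, 0, 0, 0.2, 0, 0, 0, 0, 0, 0, 0.1, 0, 0, 0, 0, 0, 0, 0.1, 0, 0, 0, 0, 0, 0, 0.1]
}}

```text
t: 4.78
eef_pos: [0.5059, 0.2, 0.0363]
tool_rot: [3.141, -0.001, 1.047]
contact_force: [0.7, -0.4, 2.9]
gripper_width: 0.426
finger_force: 34.8
```

Emit:
{"op": "move_arm", "data": {
  "motion": [0, 0, -4, 0, 0, 0, 0.1, 0, 0, -12, 0, 0, 0, 0.1, 0, 0, -25, 0, 0, 0, 0.1, 0, 0, -32, 0, 0, 0, 0.1, 0, 0, -35, 0, 0, 0, 0.1, 0, 0, -35, 0, 0, 0, 0.1, 0, 0, -30, 0, 0, 0, 0.1, 0, 0, -17, 0, 0, 0, 0.1]
}}

```text
t: 5.45
eef_pos: [0.5056, 0.2001, 0.2295]
tool_rot: [3.139, -0.002, 1.047]
contact_force: [1.1, -0.3, -0.1]
gripper_width: 0.423
finger_force: 35.2
```

Emit:
{"op": "move_arm", "data": {
  "motion": [-10, 8, 0, 0, 0, 0, 0.1, -20, 16, 0, 0, 0, 0, 0.1, -26, 21, 0, 0, 0, 0, 0.1, -26, 21, 0, 0, 0, 0, 0.1, -26, 21, 0, 0, 0, 0, 0.1, -26, 21, 0, 0, 0, 0, 0.1, -26, 21, 0, 0, 0, 0, 0.1, -26, 21, 0, 0, 0, 0, 0.1]
}}

```text
t: 6.12
eef_pos: [0.5415, -0.038, 0.2249]
tool_rot: [-3.14, 0.001, 1.047]
contact_force: [1.0, -0.6, -1.4]
gripper_width: 0.43
finger_force: 35.2
```

Emit:
{"op": "move_arm", "data": {
  "motion": [-26, 21, 0, 0, 0, 0, 0.1, -26, 21, 0, 0, 0, 0, 0.1, -18, 14, 0, 0, 0, 0, 0.1, -9, 6.7, 0, 0, 0, 0, 0.1, 0, 0, 0, 0, 0, 0.1, 0.1, 0, 0, 0, 0, 0, 0.12, 0.1, 0, 0, 0, 0, 0, 0.12, 0.1, 0, 0, 0, 0, 0, 0.12, 0.1]
}}

```text
t: 6.78
eef_pos: [0.5564, -0.1357, 0.2249]
tool_rot: [-3.14, 0.001, 0.581]
contact_force: [0.9, 0.1, -0.8]
gripper_width: 0.426
finger_force: 35.2
```

Emit:
{"op": "move_arm", "data": {
  "motion": [0, 0, 0, 0, 0, 0.05, 0.1, 0, 0, 0, 0, 0, 0, 0.1, 0, 0, 0, 0, 0, 0, 0.1, 0, 0, 0, 0, 0, 0, 0.1]
}}

```text
t: 7.12
eef_pos: [0.5568, -0.1357, 0.2255]
tool_rot: [-3.141, 0.0, 0.54]
contact_force: [-0.3, -0.6, -0.8]
gripper_width: 0.425
finger_force: 35.2
```

```bash
python3 - <<'E'
from h import *
s=bot.get_state();print(s['eef_pos'],s['tool_rot'],s['qpos'],s['contact_force'],bot.hold_point_z)
y=s['tool_rot'][2];d=np.array([.5576,-.1361])-s['eef_pos'][:2];print('dx,dy tool',d@[np.cos(y),np.sin(y)],d@[np.sin(y),-np.cos(y)])
w,c=snap('wrist','w3');a,cs=snap('scene','s3');np.save('w3c.npy',c,allow_pickle=True)
p=np.array(s['eef_pos']);print(proj(c,p+[0,0,.039]),proj(c,p-[0,0,.037]),proj(cs,p),proj(cs,[.5576,-.1361,.157]))
u,v=map(int,proj(cs,[.5576,-.1361,.157]))
cv2.imwrite('pics/w3v.png',np.hstack([w[:,80:480],cv2.resize(a[v-70:v+35,u-50:u+50],(400,420),interpolation=cv2.INTER_CUBIC)]))
E
```

```text
[ 0.55683976 -0.13566838  0.22551766] [-3.14091486e+00  4.50100140e-04  5.39624055e-01] [-3.85397276e-01  3.00511847e-01  6.59462202e-02  1.33704289e+00
  4.84450311e-05  2.21657146e+00] [-0.3284687  -0.64081528 -0.81418817] 0.0187
dx,dy tool 0.00043043940556129756 0.0007609070111006693
[np.float64(272.6166662351386), np.float64(325.27493536100803)] [np.float64(273.4077766519658), np.float64(240.59405928143107)] [np.float64(213.19714985263818), np.float64(179.9685919591055)] [np.float64(215.4235364367425), np.float64(199.9560702103147)]
```

View pics/w3v.png

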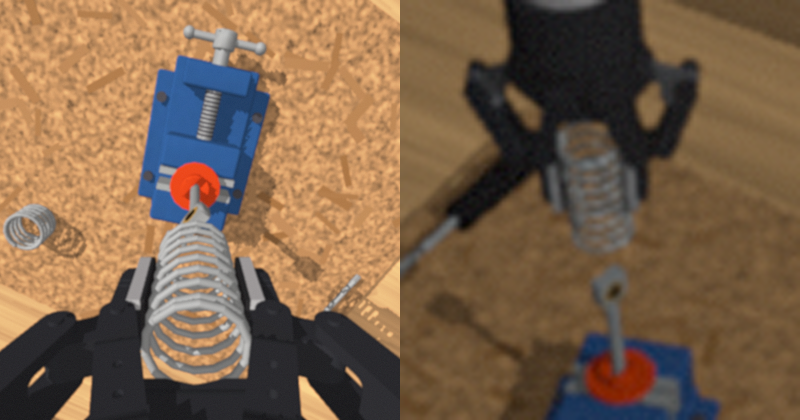

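The spring is held upright over the eye, with its bottom ring at about (277,230) full px and the eye tip at about (280,208). The ring looks slightly right of where calibration puts it (272.6), so I'll zoom in to measure the offset between spring and eye.

```bash
python3 - <<'E'
from h import *
from scipy.spatial.transform import Rotation as Ro
w=cv2.imread('pics/w3.png');c=np.load('w3c.npy',allow_pickle=True).item()
cv2.imwrite('pics/w3z.png',cv2.resize(w[150:390,200:360],(533,800))[:600] if 0 else cv2.resize(w[150:390,190:370],(450,600),interpolation=cv2.INTER_CUBIC))
s=bot.get_state();Rt=Ro.from_euler('xyz',s['tool_rot']).as_matrix()
print(c['cx'],c['cy'],Rt.T@(-np.array(c['R']).T@c['t']-s['eef_pos']),(Rt.T@np.array(c['R']).T).round(4))
E
```

```text
274.8053697776904 205.94352493706427 [ 0.08070702  0.0005644  -0.14329958] [[ 6.000e-04 -9.497e-01 -3.132e-01]
 [ 1.000e+00  4.000e-04  6.000e-04]
 [-4.000e-04 -3.132e-01  9.497e-01]]
```

View pics/w3z.png

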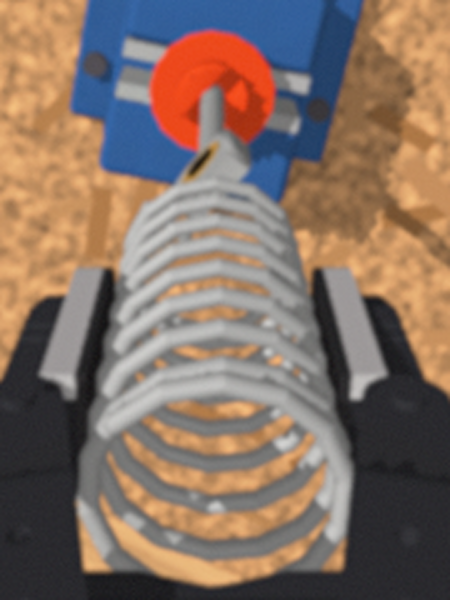

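Pads and flange agree with the calibration. The ring's apparent size (here and in the pick picture) means the board is about 8 mm thick, so the spring sits about 9 mm higher in the grip: its underside is at about TCP-28 mm. Now I'll correct the centring by 1 mm and descend slowly while watching the force.

Emit:
{"op": "move_arm", "data": {
  "motion": [0.5, 0.3, 4, 0, 0, 0, 0.1, 0.5, 0.3, 5, 0, 0, 0, 0.1, 0, 0, 5, 0, 0, 0, 0.1, 0, 0, 5, 0, 0, 0, 0.1, 0, 0, 5, 0, 0, 0, 0.1, 0, 0, 5, 0, 0, 0, 0.1, 0, 0, 3, 0, 0, 0, 0.1, 0, 0, 0, 0, 0, 0, 0.1]
}}

```text
t: 7.88
eef_pos: [0.558, -0.1358, 0.193]
tool_rot: [-3.141, 0.001, 0.537]
contact_force: [0.5, 0.9, -0.7]
gripper_width: 0.427
finger_force: 35.2
```

Emit:
{"op": "move_arm", "data": {
  "motion": [0, 0, 2, 0, 0, 0, 0.1, 0, 0, 2, 0, 0, 0, 0.1, 0, 0, 1, 0, 0, 0, 0.1, 0, 0, 1, 0, 0, 0, 0.1, 0, 0, 1, 0, 0, 0, 0.1, 0, 0, 1, 0, 0, 0, 0.1, 0, 0, 0, 0, 0, 0, 0.1]
}}

```text
t: 8.47
eef_pos: [0.5582, -0.1359, 0.1857]
tool_rot: [-3.141, 0.0, 0.537]
contact_force: [-0.6, 0.5, -0.7]
gripper_width: 0.426
finger_force: 35.2
```

Emit:
{"op": "move_arm", "data": {
  "motion": [0, 0, 1, 0, 0, 0, 0.1, 0, 0, 1, 0, 0, 0, 0.1, 0, 0, 1, 0, 0, 0, 0.1, 0, 0, 1, 0, 0, 0, 0.1, 0, 0, 0, 0, 0, 0, 0.1]
}}

```text
t: 8.88
eef_pos: [0.5582, -0.1359, 0.1816]
tool_rot: [-3.141, 0.0, 0.537]
contact_force: [-0.7, -0.4, 0.1]
gripper_width: 0.426
finger_force: 35.2
```

Emit:
{"op": "move_arm", "data": {
  "motion": [0, 0, 1, 0, 0, 0, 0.1, 0, 0, 1, 0, 0, 0, 0.1, 0, 0, 1, 0, 0, 0, 0.1, 0, 0, 1, 0, 0, 0, 0.1, 0, 0, 0, 0, 0, 0, 0.1]
}}

```text
t: 9.3
eef_pos: [0.5582, -0.1359, 0.1776]
tool_rot: [-3.141, 0.0, 0.537]
contact_force: [-0.1, 0.0, -0.6]
gripper_width: 0.425
finger_force: 35.2
```

Emit:
{"op": "move_arm", "data": {
  "motion": [0, 0, 1.5, 0, 0, 0, 0.1, 0, 0, 1.5, 0, 0, 0, 0.1, 0, 0, 1.5, 0, 0, 0, 0.1, 0, 0, 1.5, 0, 0, 0, 0.1, 0, 0, 0, 0, 0, 0, 0.1]
}}

```text
t: 9.72
eef_pos: [0.5581, -0.1359, 0.1715]
tool_rot: [-3.141, 0.0, 0.537]
contact_force: [-0.8, -0.5, -0.7]
gripper_width: 0.43
finger_force: 35.2
```

Emit:
{"op": "move_arm", "data": {
  "motion": [0, 0, 1.5, 0, 0, 0, 0.1, 0, 0, 1.5, 0, 0, 0, 0.1, 0, 0, 1.5, 0, 0, 0, 0.1, 0, 0, 1.5, 0, 0, 0, 0.1, 0, 0, 0, 0, 0, 0, 0.1]
}}

```text
t: 10.13
eef_pos: [0.5581, -0.1359, 0.1655]
tool_rot: [-3.141, 0.0, 0.537]
contact_force: [0.6, 0.4, -1.1]
gripper_width: 0.426
finger_force: 35.2
```

There is no contact with the underside well below the eye's top, so the tang has entered beside the flat face. Continuing down to the plain rod.

Emit:
{"op": "move_arm", "data": {
  "motion": [0, 0, 3, 0, 0, 0, 0.1, 0, 0, 3, 0, 0, 0, 0.1, 0, 0, 3, 0, 0, 0, 0.1, 0, 0, 3, 0, 0, 0, 0.1, 0, 0, 3, 0, 0, 0, 0.1, 0, 0, 3, 0, 0, 0, 0.1, 0, 0, 0, 0, 0, 0, 0.1]
}}

```text
t: 10.72
eef_pos: [0.558, -0.1359, 0.1471]
tool_rot: [-3.141, 0.001, 0.537]
contact_force: [0.0, -0.2, -0.9]
gripper_width: 0.422
finger_force: 35.2
```

Emit:
{"op": "move_arm", "data": {
  "motion": [0, 0, 4, 0, 0, 0, 0.1, 0, 0, 4, 0, 0, 0, 0.1, 0, 0, 4, 0, 0, 0, 0.1, 0, 0, 4, 0, 0, 0, 0.1, 0, 0, 4, 0, 0, 0, 0.1, 0, 0, 4, 0, 0, 0, 0.1, 0, 0, 2, 0, 0, 0, 0.1, 0, 0, 0, 0, 0, 0, 0.1]
}}

```text
t: 11.38
eef_pos: [0.558, -0.1358, 0.1213]
tool_rot: [-3.141, 0.001, 0.537]
contact_force: [-0.1, -0.6, 0.2]
gripper_width: 0.429
finger_force: 35.2
```

```bash
python3 - <<'E'
from h import *
s=bot.get_state();print(s['eef_pos'],s['tool_rot'],s['qpos'],s['contact_force'])
w,c=snap('wrist','w4');a,cs=snap('scene','s4')
u,v=map(int,proj(cs,[.5576,-.1361,.11]))
cv2.imwrite('pics/v4.png',np.hstack([w[:,80:480],cv2.resize(a[v-55:v+50,u-50:u+50],(400,420),interpolation=cv2.INTER_CUBIC)]))
E
```

```text
[ 0.55803662 -0.13584248  0.12126527] [-3.14088831e+00  5.26168980e-04  5.37294692e-01] [-3.84867425e-01  3.52565705e-01 -1.29082060e-01  1.09002772e+00
  6.18183768e-06  2.21943072e+00] [-0.08344078 -0.5648048   0.19971985]
```

View pics/v4.png

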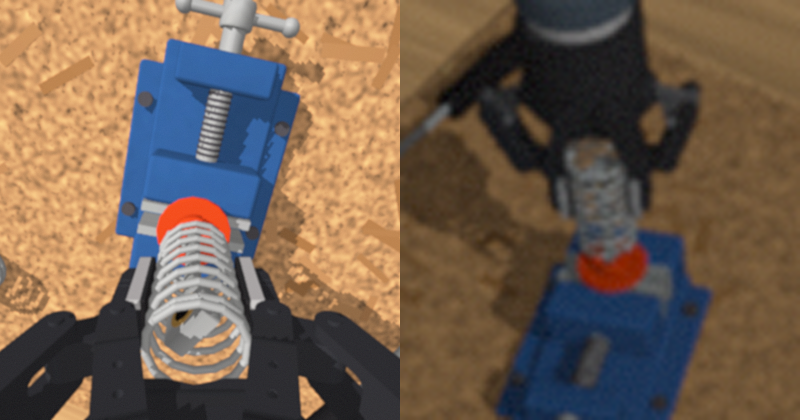

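The spring surrounds the rod, with the eye's flat end visible inside the bore at (195,325) in the left panel. The underside is still above the hub. Now a quarter turn to bring the tang over the slot.

Emit:
{"op": "move_arm", "data": {
  "motion": [0, 0, 0, 0, 0, -0.12, 0.1, 0, 0, 0, 0, 0, -0.12, 0.1, 0, 0, 0, 0, 0, -0.12, 0.1, 0, 0, 0, 0, 0, -0.12, 0.1, 0, 0, 0, 0, 0, -0.12, 0.1, 0, 0, 0, 0, 0, -0.12, 0.1, 0, 0, 0, 0, 0, -0.12, 0.1, 0, 0, 0, 0, 0, -0.12, 0.1]
}}

```text
t: 12.15
eef_pos: [0.5584, -0.136, 0.1222]
tool_rot: [3.141, 0.0, 1.503]
contact_force: [-0.8, 0.2, -0.5]
gripper_width: 0.421
finger_force: 35.2
```

Emit:
{"op": "move_arm", "data": {
  "motion": [0, 0, 0, 0, 0, -0.12, 0.1, 0, 0, 0, 0, 0, -0.12, 0.1, 0, 0, 0, 0, 0, -0.12, 0.1, 0, 0, 0, 0, 0, -0.12, 0.1, 0, 0, 0, 0, 0, -0.12, 0.1, 0, 0, 0, 0, 0, -0.01, 0.1, 0, 0, 0, 0, 0, 0, 0.1, 0, 0, 0, 0, 0, 0, 0.1]
}}

```text
t: 12.82
eef_pos: [0.5583, -0.136, 0.122]
tool_rot: [3.141, 0.0, 2.103]
contact_force: [-0.0, 0.4, -0.7]
gripper_width: 0.426
finger_force: 35.2
```

```bash
python3 - <<'E'
from h import *
s=bot.get_state();print(s['eef_pos'],s['tool_rot'],s['qpos'],s['contact_force'],s['ft_torque'])
y=s['tool_rot'][2];d=np.array([.5576,-.1361])-s['eef_pos'][:2];print('dx,dy tool mm',1e3*(d@[np.cos(y),np.sin(y)]),1e3*(d@[np.sin(y),-np.cos(y)]))
E
```

```text
[ 0.55833873 -0.13596085  0.12203969] [3.14143305e+00 2.39206965e-04 2.10349939e+00] [-3.84848025e-01  3.51824828e-01 -1.28118783e-01  1.09056576e+00
 -1.86381232e-05  6.53245218e-01] [-0.03209974  0.37444363 -0.73367122] [-0.04788194 -0.01921549  0.0122784 ]
dx,dy tool mm 0.2553049030565319 -0.7070405799024063
```

Emit:
{"op": "move_arm", "data": {
  "motion": [0.8, -0.5, 2, 0, 0, 0, 0.1, 0, 0, 3, 0, 0, 0, 0.1, 0, 0, 3, 0, 0, 0, 0.1, 0, 0, 3, 0, 0, 0, 0.1, 0, 0, 2, 0, 0, 0, 0.1, 0, 0, 1, 0, 0, 0, 0.1, 0, 0, 0, 0, 0, 0, 0.1]
}}

```text
t: 13.4
eef_pos: [0.5573, -0.1354, 0.1075]
tool_rot: [-3.141, -0.0, 2.107]
contact_force: [-0.2, 0.1, -1.1]
gripper_width: 0.426
finger_force: 35.2
```

Emit:
{"op": "move_arm", "data": {
  "motion": [0, 0, 1, 0, 0, 0, 0.1, 0, 0, 1, 0, 0, 0, 0.1, 0, 0, 1, 0, 0, 0, 0.1, 0, 0, 1, 0, 0, 0, 0.1, 0, 0, 0, 0, 0, 0, 0.1]
}}

```text
t: 13.82
eef_pos: [0.5573, -0.1355, 0.1037]
tool_rot: [-3.141, -0.0, 2.107]
contact_force: [0.2, 0.3, -1.0]
gripper_width: 0.428
finger_force: 35.2
```

Emit:
{"op": "move_arm", "data": {
  "motion": [0, 0, 1, 0, 0, 0, 0.1, 0, 0, 1, 0, 0, 0, 0.1, 0, 0, 0, 0, 0, 0, 0.1, 0, 0, 0, 0, 0, 0, 0.1]
}}

```text
t: 14.15
eef_pos: [0.5574, -0.1355, 0.1018]
tool_rot: [-3.141, -0.0, 2.107]
contact_force: [0.2, -0.3, -0.3]
gripper_width: 0.426
finger_force: 35.2
```

Emit:
{"op": "move_arm", "data": {
  "motion": [0, 0, 1, 0, 0, 0, 0.1, 0, 0, 1, 0, 0, 0, 0.1, 0, 0, 0, 0, 0, 0, 0.1]
}}

```text
t: 14.4
eef_pos: [0.5573, -0.1355, 0.0997]
tool_rot: [-3.141, -0.0, 2.107]
contact_force: [0.1, 0.2, -1.8]
gripper_width: 0.434
finger_force: 35.2
```

Emit:
{"op": "move_arm", "data": {
  "motion": [0, 0, 1, 0, 0, 0, 0.1, 0, 0, 1, 0, 0, 0, 0.1, 0, 0, 0, 0, 0, 0, 0.1]
}}

```text
t: 14.65
eef_pos: [0.5573, -0.1355, 0.0977]
tool_rot: [-3.141, -0.0, 2.107]
contact_force: [-0.6, -0.0, -0.6]
gripper_width: 0.429
finger_force: 35.2
```

Emit:
{"op": "move_arm", "data": {
  "motion": [0, 0, 1, 0, 0, 0, 0.1, 0, 0, 1, 0, 0, 0, 0.1, 0, 0, 0, 0, 0, 0, 0.1]
}}

```text
t: 14.9
eef_pos: [0.5575, -0.1356, 0.096]
tool_rot: [3.142, 0.0, 2.107]
contact_force: [-1.7, -0.1, 2.4]
gripper_width: 0.429
finger_force: 35.6
```

Contact starts at TCP z of about 0.097. That could be home or the hub top, so I'll feel for it with a small twist under light load.

```bash
python3 -c "
from h import *
s=bot.get_state();print(s['contact_force'],s['ft_torque'],s['eef_pos'])"
```

```text
[-1.73863925 -0.13649038  2.43545179] [0.03650131 0.27233662 0.02426127] [ 0.55747117 -0.13556928  0.09599995]
```

Emit:
{"op": "move_arm", "data": {
  "motion": [0, 0, 1, 0, 0, 0, 0.1, 0, 0, 0, 0, 0, 0, 0.1, 0, 0, 0, 0, 0, 0, 0.1]
}}

```text
t: 15.15
eef_pos: [0.5575, -0.1356, 0.0952]
tool_rot: [3.141, 0.0, 2.107]
contact_force: [-1.9, 0.4, 5.2]
gripper_width: 0.422
finger_force: 35.8
```

```bash
python3 -c "
from h import *
s=bot.get_state();print(s['contact_force'],s['ft_torque'],s['eef_pos'])"
```

```text
[-1.94614343  0.41660826  5.23594196] [0.08768705 0.37663474 0.02466056] [ 0.55750604 -0.13558433  0.09523716]
```

Emit:
{"op": "move_arm", "data": {
  "motion": [0, 0, 0, 0, 0, -0.05, 0.1, 0, 0, 0, 0, 0, -0.05, 0.1, 0, 0, 0, 0, 0, -0.05, 0.1, 0, 0, 0, 0, 0, 0, 0.1, 0, 0, 0, 0, 0, 0, 0.1]
}}

```text
t: 15.57
eef_pos: [0.5577, -0.1351, 0.0953]
tool_rot: [3.14, 0.0, 2.258]
contact_force: [-0.2, 2.4, 5.0]
gripper_width: 0.422
finger_force: 35.8
```

```bash
python3 -c "
from h import *
s=bot.get_state();print(s['contact_force'],s['ft_torque'],s['eef_pos'])"
```

```text
[-0.17124182  2.43490033  5.03323527] [ 0.56789723  0.08802715 -0.08161667] [ 0.55770471 -0.13513972  0.09526087]
```

Emit:
{"op": "move_arm", "data": {
  "motion": [0, 0, 0, 0, 0, -0.04, 0.1, 0, 0, 0, 0, 0, -0.03, 0.1, 0, 0, 0, 0, 0, 0, 0.1, 0, 0, 0, 0, 0, 0, 0.1]
}}

```text
t: 15.9
eef_pos: [0.5576, -0.1347, 0.0952]
tool_rot: [3.14, -0.001, 2.328]
contact_force: [0.6, 4.6, 5.2]
gripper_width: 0.431
finger_force: 35.9
```

```bash
python3 -c "
from h import *
s=bot.get_state();print(s['contact_force'],s['ft_torque'],s['eef_pos'])"
```

```text
[0.56498663 4.63221336 5.20426888] [ 1.0266426   0.13165788 -0.1283866 ] [ 0.55762608 -0.13466405  0.0951955 ]
```

Emit:
{"op": "move_arm", "data": {
  "motion": [0, 0, 0, 0, 0, 0.1, 0.1, 0, 0, 0, 0, 0, 0.1, 0.1, 0, 0, 0, 0, 0, 0.1, 0.1, 0, 0, 0, 0, 0, 0.02, 0.1, 0, 0, 0, 0, 0, 0, 0.1, 0, 0, 0, 0, 0, 0, 0.1]
}}

```text
t: 16.4
eef_pos: [0.5579, -0.135, 0.0953]
tool_rot: [3.14, -0.0, 2.008]
contact_force: [-0.1, 3.0, 4.6]
gripper_width: 0.426
finger_force: 35.8
```

```bash
python3 -c "
from h import *
s=bot.get_state();print(s['contact_force'],s['ft_torque'],s['eef_pos'])"
```

```text
[-0.12226844  2.95189454  4.64018143] [ 7.12208469e-01 -1.42147791e-04  2.60176288e-02] [ 0.55787765 -0.13498     0.09529258]
```

Emit:
{"op": "move_arm", "data": {
  "motion": [0, 0, 0, 0, 0, -0.05, 0.1, 0, 0, 0, 0, 0, -0.05, 0.1, 0, 0, 0, 0, 0, 0, 0.1, 0, 0, 0, 0, 0, 0, 0.1]
}}

```text
t: 16.73
eef_pos: [0.5581, -0.1357, 0.0953]
tool_rot: [3.14, 0.001, 2.106]
contact_force: [2.6, -0.0, 4.3]
gripper_width: 0.425
finger_force: 35.8
```

```bash
python3 -c "
from h import *
s=bot.get_state();print(s['contact_force'],s['ft_torque'],s['eef_pos'])"
```

```text
[ 2.58354514 -0.02849023  4.26987728] [-0.06301396 -0.54489976 -0.03066344] [ 0.55814575 -0.13571227  0.09534115]
```

Emit:
{"op": "move_arm", "data": {
  "motion": [0, 0, 0, 0, 0, 0.08, 0.1, 0, 0, 0, 0, 0, 0.08, 0.1, 0, 0, 0, 0, 0, 0.08, 0.1, 0, 0, 0, 0, 0, 0, 0.1, 0, 0, 0, 0, 0, 0, 0.1]
}}

```text
t: 17.15
eef_pos: [0.5575, -0.1351, 0.0951]
tool_rot: [3.141, -0.0, 1.865]
contact_force: [-0.3, 1.5, 5.6]
gripper_width: 0.426
finger_force: 35.8
```

```bash
python3 -c "
from h import *
s=bot.get_state();print(s['contact_force'],s['ft_torque'],s['eef_pos'])"
```

```text
[-0.30475207  1.53597346  5.63140995] [ 0.42605624 -0.14470466  0.01961482] [ 0.55752309 -0.13514019  0.09508543]
```

Emit:
{"op": "move_arm", "data": {
  "motion": [0, 0, 0, 0, 0, 0.06, 0.1, 0, 0, 0, 0, 0, 0, 0.1, 0, 0, 0, 0, 0, 0, 0.1]
}}

```text
t: 17.4
eef_pos: [0.5574, -0.1354, 0.0951]
tool_rot: [3.141, -0.0, 1.805]
contact_force: [-0.4, 0.0, 5.2]
gripper_width: 0.426
finger_force: 35.8
```

```bash
python3 -c "
from h import *
s=bot.get_state();print(s['contact_force'],s['ft_torque'],s['eef_pos'])"
```

```text
[-0.42022022  0.01679825  5.15829628] [0.14568822 0.08738245 0.01298474] [ 0.55739048 -0.13536182  0.09506276]
```

Emit:
{"op": "move_arm", "data": {
  "motion": [0, 0, 0, 0, 0, 0.06, 0.1, 0, 0, 0, 0, 0, 0, 0.1, 0, 0, 0, 0, 0, 0, 0.1]
}}

```text
t: 17.65
eef_pos: [0.5572, -0.1357, 0.095]
tool_rot: [-3.141, 0.0, 1.745]
contact_force: [-1.3, -0.7, 6.1]
gripper_width: 0.424
finger_force: 35.8
```

```bash
python3 -c "
from h import *
s=bot.get_state();print(s['contact_force'],s['ft_torque'],s['eef_pos'],s['tool_rot'])"
```

```text
[-1.33353752 -0.72495002  6.08735455] [-0.1904086   0.25921607  0.05376775] [ 0.5571871  -0.13569628  0.09501704] [-3.14112249e+00  3.71889580e-04  1.74500539e+00]
```

The twist is blocked on both sides (torque -0.13 at one end, +0.05 and rising at the other), and the height matches the seat. That fits the tang being in the slot. I'll centre the twist, unload and look from above with the last view after releasing.

Emit:
{"op": "move_arm", "data": {
  "motion": [0, 0, 0, 0, 0, -0.08, 0.1, 0, 0, -0.8, 0, 0, -0.1, 0.1, 0, 0, -0.5, 0, 0, 0, 0.1, 0, 0, 0, 0, 0, 0, 0.1, 0, 0, 0, 0, 0, 0, 0.1]
}}

```text
t: 18.07
eef_pos: [0.5575, -0.1357, 0.0962]
tool_rot: [-3.142, 0.0, 1.923]
contact_force: [1.0, -2.7, 2.5]
gripper_width: 0.428
finger_force: 35.6
```

```bash
python3 - <<'E'
from h import *
from scipy.spatial.transform import Rotation as Ro
s=bot.get_state();print(s['contact_force'],s['ft_torque'],s['eef_pos'],s['tool_rot'])
w,c=snap('wrist','w5')
w3=cv2.imread('pics/w3.png')
g=cv2.cvtColor(w,cv2.COLOR_BGR2HSV);m=((g[...,1]<45)&(g[...,2]>90)).astype(np.uint8)
for y in range(200,380,8):
    x=np.where(m[y,200:360])[0]+200;print(y,x.min() if len(x) else 0,x.max() if len(x) else 0,end='; ')
y=s['tool_rot'][2]
for nm,X in(('eyetop',[.5576,-.1361,.157]),('seat',[.5576,-.1361,.065])):print(nm,proj(c,X))
r=np.array([np.cos(y),np.sin(y),0]);o=np.array([.5576,-.1361,0])
for zt in(.141,.149):
    print(zt,'top ring far/near/L/R',[np.round(proj(c,o+[0,0,zt]+d*.019),1) for d in(r,-r,np.cross([0,0,1],r),-np.cross([0,0,1],r))])
E
```

```text
[ 0.97748232 -2.74738676  2.51050461] [-0.51471083 -0.3232778  -0.08235092] [ 0.55751477 -0.13567437  0.09615491] [-3.14159148e+00  3.07493211e-04  1.92338696e+00]
200 255 295; 208 255 295; 216 0 0; 224 200 359; 232 200 359; 240 244 349; 248 201 308; 256 239 310; 264 218 332; 272 214 335; 280 212 338; 288 209 341; 296 206 344; 304 213 336; 312 226 323; 320 225 325; 328 223 328; 336 221 330; 344 221 330; 352 221 329; 360 224 328; 368 228 323; 376 234 317; eyetop [np.float64(273.20237832999607), np.float64(369.598821275245)]
seat [np.float64(273.8305536699098), np.float64(243.63457796766366)]
0.141 top ring far/near/L/R [array([273.3, 287.2]), array([273.5, 377.1]), array([219.4, 334.4]), array([327.4, 334.4])]
0.149 top ring far/near/L/R [array([273.2, 301.2]), array([273.4, 395.4]), array([215.6, 350.8]), array([331. , 350.8])]
```

The ring width of 109 px matches home (108 predicted) and not the hub (115). Releasing and rising.

Emit:
{"op": "move_arm", "data": {
  "motion": [0, 0, 0, 0, 0, 0, 0.5, 0, 0, 0, 0, 0, 0, 0.6, 0, 0, 0, 0, 0, 0, 0.8, 0, 0, 0, 0, 0, 0, 1, 0, 0, 0, 0, 0, 0, 1, 0, 0, -10, 0, 0, 0, 1, 0, 0, -20, 0, 0, 0, 1, 0, 0, -30, 0, 0, 0, 1]
}}

```text
t: 18.78
eef_pos: [0.5563, -0.135, 0.1554]
tool_rot: [-3.138, -0.003, 1.927]
contact_force: [0.4, -0.9, 1.1]
gripper_width: 1.0
finger_force: 0.0
```

Emit:
{"op": "move_arm", "data": {
  "motion": [0, 0, -35, 0, 0, 0, 1, 0, 0, -35, 0, 0, 0, 1, -25, 0, 0, 0, 0, 0, 1, -30, 0, 0, 0, 0, 0, 1, -26, 0, 0, 0, 0, 0, 1, 0, 0, 0, 0, 0, 0, 1, 0, 0, 0, 0, 0, 0, 1, 0, 0, 0, 0, 0, 0, 1]
}}

```text
t: 19.45
eef_pos: [0.5854, -0.2111, 0.2264]
tool_rot: [-3.141, -0.001, 1.927]
contact_force: [0.4, 0.9, -0.9]
gripper_width: 1.0
finger_force: 0.0
```

```bash
python3 - <<'E'
from h import *
s=bot.get_state();print(s['eef_pos'],s['tool_rot'],s['contact_force'])
w,c=snap('wrist','w6');np.save('w6c.npy',c,allow_pickle=True);a,cs=snap('scene','s6')
u,v=map(int,proj(c,[.5576,-.1361,.12]));print(u,v,np.array(c['R']).round(2)[:2].tolist());y=max(v-50,0)
us,vs=map(int,proj(cs,[.5576,-.1361,.11]))
for z in(.141,.149,.065):print(z,[np.round(proj(cs,[.5576,-.1361,z]),1)], c['fx']*.038/(-(np.array(c['R']).T@c['t'])[2]-z))
print('crop',u-50,y,us-30,vs-30)
cv2.imwrite('pics/v6.png',np.hstack([cv2.resize(q,(400,400),interpolation=cv2.INTER_CUBIC) for q in(w[y:y+100,u-50:u+50],a[vs-30:vs+30,us-30:us+30])]))
E
```

```text
[ 0.58537742 -0.21105162  0.22640163] [-3.14142795e+00 -5.38152282e-04  1.92691777e+00] [ 0.35357635  0.89155173 -0.9439909 ]
274 94 [[0.94, 0.35, 0.0], [0.33, -0.89, 0.31]]
0.141 [array([216. , 204.4])] 56.076801471232
0.149 [array([215.7, 202.2])] 58.10705050466403
0.065 [array([218.6, 224.4])] 42.101971822628215
crop 224 44 187 182
```

View pics/v6.png

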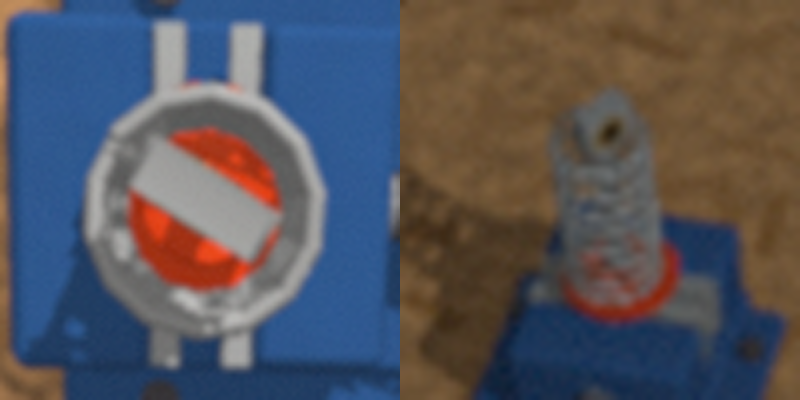

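The left panel shows the strut's eye centred inside the spring, with no tang visible on the hub's red face, so it lies under the eye in line with the slot. I'll confirm the height numerically by fitting the top rim at sub-pixel level.

```bash
cat > rim.py <<'E'
from h import *
from scipy.ndimage import map_coordinates
from scipy.optimize import brentq
def rim(pic,cal,ctr,r0,r1,D,ch=2,dark=True):
    w=cv2.imread(pic).astype(float)[...,ch];c=np.load(cal,allow_pickle=True).item() if isinstance(cal,str) else cal
    rr=np.arange(r0,r1,.1);P=[]
    for a in np.arange(0,2*np.pi,.05):
        x=ctr[0]+rr*np.cos(a);y=ctr[1]+rr*np.sin(a)
        p=map_coordinates(w,[y,x],order=1)
        g=p[:-10]-p[10:];k=g.argmax()
        if g[k]>15:P.append((x[k+5],y[k+5]))
    P=np.array(P)
    def diam(z):
        X=np.array([at_z(c,*q,z)[:2] for q in P])
        for _ in range(4):
            A=np.c_[2*X,np.ones(len(X))];s=np.linalg.lstsq(A,(X**2).sum(1),rcond=None)[0]
            R=np.sqrt(s[2]+s[0]**2+s[1]**2);e=abs(np.hypot(*(X-s[:2]).T)-R);X=X[e<max(2.0*np.median(e),2e-4)]
        return 2*R,s[:2],len(X),np.median(e)
    z=brentq(lambda z:diam(z)[0]-D,0,.2);return z,diam(z)
E
python3 - <<'E'
from rim import *
print('w6 rim',rim('pics/w6.png','w6c.npy',(224+51,44+52),25,37,.038))
print('w1 flange',rim('pics/w1.png','w1c.npy',(279,94.3),24,35,.046))
print('w2 rim V',rim('pics/w2.png','w2c.npy',(271.8,90.4),26,38,.038,ch=0))
E
```

```text
w6 rim (0.14688012526637984, (np.float64(0.03800000000000166), array([ 0.55845805, -0.13759282]), 70, np.float64(0.00010042779162071185)))
w1 flange (0.07239692343301041, (np.float64(0.046000000000018325), array([ 0.55758412, -0.13593792]), 86, np.float64(0.00010855946383252213)))
w2 rim V (0.08302214696823706, (np.float64(0.037999999999993435), array([0.50571696, 0.19907268]), 88, np.float64(8.439726529734654e-05)))
```

The rim at 0.147 and flange at 0.072 come from the same method and differ by 74.5 mm. That fits a 76 mm spring fully home (82.5 expected on the hub), since the rim's widest point is 1.5 mm below its top. Handing in.

```bash
python3 -c "
from cell import bot
print(bot.job_done())"
```

```text
the job is handed in; nothing more can be done
None
```

I threaded the spring over the eye, twisted its tang into line with the hub slot and released it; rim-height and twist checks put it fully home on the flange, and I handed the job in at about 19.5 s with at most about 6 N of downward push.

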